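Press a reference tile down on the sprung sample stage and hold it for a scan

ROBOT

A 6-joint arm with a two-finger parallel gripper is mounted at the origin on the work surface. World frame = base frame: x ahead of the robot, y to its left, z up, the work surface at z = 0. Lengths are in m, angles in rad, forces in N, time in s.
With the tool pointing down it reaches from about 0.375 to 0.9 m from the base axis. Payload 3.1 kg.
Tool frame: the origin (TCP) lies at the very end of the fingers, on their centre line; the grasp point (between the pads) lies 19 mm behind it (grip_depth is the distance from the TCP to the grasp point, in m); z points along the fingers, y is the line along which they close (so a half turn about z gives the same grasp; the last joint's range is limited). The gripper opens to 85 mm and grips with 20 to 120 N. Pads are 22 mm wide; open, the fingers measure 114 mm over their backs; the gripper's body (76 mm by 85 mm) begins 54 mm behind the grasp point. The pads swing forward as they close: fully open they stand 13 mm farther back than shut.
Start: joints at [-1.31, 0.527, 1.433, -0, 1.181, -0.178], TCP at [0.266, -0.566, 0.231] pointing down, gripper open.
Joint ranges: [-3.08, 3.08], [-0.75, 2.2], [0.22, 2.44], [-1.43, 4.57], [0, 2.65], [-2.85, 2.85]. Speed limits (rad/s): [2.79, 2.79, 3.14, 3.14, 3.14, 3.14].

INTERFACE

Orientations are given as a unit quaternion [x, y, z, w].
In Python, from station import * gives the robot as it stands.
- The arm moves only by the tool apply_moves, never from a script. Its argument "plan" is a list of rows, each a list of 7 numbers: the shift along the tool's x, y, z in m, then the turn, a rotation vector about the tool's x, y, z in rad, then the gripper command: -1 is fully open, 1 is shut, values between are in proportion. In form: [[dx, dy, dz, wx, wy, wz, jaw], ...]. A call has 1 to 8 rows; each row shifts and turns the commanded pose from where the row before left it, along the tool's axes as they then stand; what a row does not reach is not made up. A row lasts 1/8 s, in which the tool goes at most 62.5 mm and 10.7 degrees, less where a joint would pass 70% of its speed; a pose out of reach is approached as far as the arm can. A call is refused whole if a number of a shift passes 0.0625 or a number of a turn 0.188, either way. A call with a gripper value outside its range is refused whole. The fingers move at their own pace and stop on an object; "force" is the grip in N (left out, the last holds). Time passes only in rows, so rows that do not move let the fingers close. It gives the time, the measured TCP pose, the force, the opening and the grip force at its end, in the units of the state.
- sense(): the state, without advancing time (a new reading comes with each control period).
- snapshot(name): name is "scene" or "top" or "wrist"; returns the picture (384x512x3 uint8, red, green, blue); there is no depth.
- calibration(name): a dict with "camera_matrix" (3x3 intrinsics, pixels), "k1" (the pictures are not rectified: a ray, as slopes to the right and down, at radius r is drawn at 1 + k1 r^2 times it, then the intrinsics apply), "R" (3x3) and "t" (3): a world point X has camera coordinates R X + t; the wrist camera has in their place "mount" (4x4, takes a point from camera to tool coordinates, whose origin is the TCP and whose axes are the flange's). Camera axes: x right, y down, z forward; pixel columns grow to the right and rows downward; lengths in m; the calibration is good to about 2 mm. A picture is of the moment at which its call begins: read the wrist's pose just before it. calibration takes no time and is no camera call.
- sign_off(): hands the job in; it is judged then, once.
The state is a dict: "t": time; "q": joint angles; "qd": joint speeds; "tau": joint torques, N m; "tcp_pos": TCP position; "tool_rot": TCP orientation; "force": force on the tool from outside, world axes, zero at the start; "ft_torque": the same for the moment, N m; "finger_gap": opening from 0.0 (shut) to 1.0 (fully open); "gripper_force": force on a finger pad.
Only numpy, scipy, OpenCV 4.12 (cv2) and the standard library are available. Lean on these libraries where they do the work, as an engineer would, in place of code of your own. Each camera call takes 0.05 s, during which the arm holds its last target. There are 200 camera calls.

TASK

Take the oblong white ceramic tile from the bench and lay it level (do not drop it) on the sprung platform on top of the red spectrometer, between the locating pins, and let go of it. Then press it straight down with the fingertips, against the spring, until the tile sits flush on the aluminium deck all round, and finish while still holding it pressed there, firmly but without forcing it. Leave all the other things where they are.

Things in the scene. Friction and masses are not known exactly. Their poses are not given: they have to be found in the camera images.
- tile_center (a point): The tile to use: a plain oblong white ceramic tile, 80 x 44 x 14 mm (x, y, z), about 0.08 to 0.15 kg, lying flat on the bench at the start. This point is its very centre, 7 mm above its underside; x runs along its 80 mm length, y across its 44 mm width (grip it across y), z up.
- stop_face (a point): Centre of the opening (50 x 32 mm) in the aluminium deck on top of the red spectrometer (240 x 260 mm, fixed; its place and turn vary), at the height of the deck's upper face, 102 mm above the bench. That face is the hard stop. x runs along the long side of deck, opening and tile seat (the tile's length goes along x, either way round), y across, z up.
- platform (a point): Centre of the upper face of the steel platform (46 x 28 mm) on the sprung plunger in that opening. Free, it stands 10 mm above the deck; pressed level with the deck, a tile on it rests on the deck.
- plunger (a joint): How far the platform is pushed down, in m: 0 free, 0.010 when the tile on it meets the deck. Spring: about 4 N to start it, 8 N at 0.010; it rises by itself when the push ends. A push of 12 to 20 N holds the tile firmly on the deck; more than 60 N on deck or platform is forcing it.
- deck: The aluminium deck, 130 x 90 mm, origin under its centre, 12 mm below its upper face. Eight upright steel pins, 6 mm thick, 20 mm tall (last 7 mm tapered), frame the tile's seat: at x = +-46, y = +-12 mm and at x = +-32, y = +-28 mm, with 3 mm play all round the tile. Between the side pins it is clear for fingers that grip the tile across its width.
- square_tile: A square white ceramic tile 56 x 56 x 14 mm, lying on the bench: not the one to use. Origin at the centre of its underside.
- disc_center (a point): Centre of a round white ceramic disc, 60 mm in diameter, 14 mm thick, lying on the bench: not the one to use.
- bottle_a: White bottle with a yellow cap, 64 mm in diameter, 130 mm tall, standing on the bench; origin at the centre of its underside.
- bottle_b: Brown glass jar, 50 mm in diameter, 100 mm tall, standing on the bench; origin at the centre of its underside.
- beaker: Glass beaker, 70 mm in diameter, 85 mm tall, standing on the bench; origin at the centre of its underside.
- dish: Shallow glass dish, 90 mm in diameter, 16 mm tall, on the bench; origin at the centre of its underside.
- screwdriver: Screwdriver with a blue handle, 190 mm long, lying on the bench along its own x.
Not all that is in view belongs to the job. Leave any purple or turquoise look-alike of the part that bears tile_center alone.

How it is judged:
On the way:
1. the tile lies level on the free platform between the pins, let go of (horizontal distance between tile_center and stop_face below 0.007 m and angle between the x axis of tile_center and the x axis of stop_face, either way round below 0.17 rad and angle between tile_center's own z axis and vertical below 0.08 rad and contact force between tile and plunger above 0.3 N and contact force between tile and the arm below 0.05 N and contact force between tile and the fingers below 0.05 N and value of joint plunger below 0.003 m), for 0.2 s.
At the end, for the whole second after the job is handed in: The fingers still press the tile (over 5 N), the plunger is pushed in by at least 8.5 mm of its 10 mm, and the tile bears on the deck with more than 1.5 N, level within 0.04 rad and flush within 1.5 mm, at rest, within 7 mm of the seat's centre and 0.17 rad of its direction (horizontal distance between tile_center and stop_face below 0.007 m and angle between the x axis of tile_center and the x axis of stop_face, either way round below 0.17 rad and value of joint plunger above 0.0085 m and contact force between tile and deck above 1.5 N and angle between tile_center's own z axis and vertical below 0.04 rad and z of tile_center in the frame of stop_face between 0.0045 and 0.0085 m and contact force between the fingers and tile above 5 N and linear speed of tile below 0.01 m/s); the arm keeps its last pose, push and grip.
It fails at once if the tile is forced (over 60 N on deck or platform) (contact force between tile and deck above 60 N or contact force between tile and plunger above 60 N).
It fails at once if the tile is dropped (falls free for more than about 13 mm) (linear speed of tile above 0.5 m/s and contact force between tile and the fingers below 0.05 N).
It fails at once if another thing on the bench is moved by more than 30 mm (distance of any of square_tile, disc_center, bottle_a, bottle_b, beaker, dish, screwdriver from where it was at the start of the episode above 0.03 m).
It also fails if it takes over 58 s, if anything falls off the work surface, if the arm or the gripper's body presses on something with over 40 N, if the wrist force passes 120 N, or if a joint passes its speed limit or range.

## Working session

There is one attempt and no reset: what is moved stays moved. The work goes in short steps, Python scripts to look and compute and a tool call to move; the robot and the scene stay as the last step left them, time stands still between calls to the robot, and variables do not carry over. Pictures are saved under pics/ and viewed, at most 10 in all, crops included, and the job is handed in when it is done.

Besides the shell and the picture viewer there is one more tool, called after "Call:" by a JSON object that holds its "method" and its "body", one argument or row to a line. apply_moves: Moves the arm, as the interface text tells. Its arguments: {"type":"object","properties":{"plan":{"type":"array"},"force":{"type":"number"}},"required":["plan"]}

```bash
mkdir -p pics; cat > h.py <<'E'
from station import *
import numpy as np, cv2
from scipy.spatial.transform import Rotation as Ro
def cam(name,s=None):
    c=calibration(name);K=np.array(c["camera_matrix"]);k1=c["k1"]
    if "R" in c: R=np.array(c["R"]);t=np.array(c["t"]);return K,k1,R.T,-R.T@t
    M=np.array(c["mount"]);s=s or sense();Rt=Ro.from_quat(s["tool_rot"]).as_matrix()
    return K,k1,Rt@M[:3,:3],Rt@M[:3,3]+np.array(s["tcp_pos"])
def ray(C,px,z):
    K,k1,R,o=C;p=np.atleast_2d(np.array(px,float))
    u=cv2.undistortPoints(p.reshape(-1,1,2),K,np.array([k1,0,0,0.])).reshape(-1,2)
    d=np.c_[u,np.ones(len(u))]@R.T
    return o+d*((z-o[2])/d[:,2])[:,None]
def save(n,im): cv2.imwrite(f"pics/{n}.png",cv2.cvtColor(im,cv2.COLOR_RGB2BGR))
E
python3 - <<'E'
from h import *
for n in("scene","top"):
    save(n+"0",snapshot(n)); C=cam(n); print(n,C[3].round(3),C[1])
s=sense();im=snapshot("wrist");save("wrist0",im);print(s)
print(np.array(calibration("wrist")["mount"]).round(3))
E
```

```text
scene [ 1.286 -0.02   0.766] -0.13503887700924047
top [0.236 0.093 1.359] -0.045540937494419946
{'t': 0.1, 'q': array([-1.31047255e+00,  5.28388831e-01,  1.43374632e+00, -1.26433678e-05,
        1.18141437e+00, -1.78516086e-01]), 'qd': array([-7.16099300e-04, -1.94535376e-03, -3.96859064e-03,  9.67586450e-05,
       -3.02343510e-04, -8.15550017e-04]), 'tau': array([ 6.44719894e-04, -4.43303025e+01, -1.78587610e+01, -1.69499845e-04,
        3.87879860e-03, -4.23004010e-06]), 'tcp_pos': array([ 0.26540478, -0.56514997,  0.23043073]), 'tool_rot': array([ 9.76022883e-01,  2.17665741e-01, -4.58517720e-05, -9.77376386e-04]), 'force': array([ 0.38934982, -0.71386011, -0.26066115]), 'ft_torque': array([0.03157145, 0.00651265, 0.0219148 ]), 'gripper_force': 0.0, 'finger_gap': 0.9976470542480236}
[[-0.001 -0.96  -0.279  0.071]
 [ 1.    -0.001  0.    -0.   ]
 [-0.001 -0.279  0.96  -0.142]
 [ 0.     0.     0.     1.   ]]
```

View pics/top0.png

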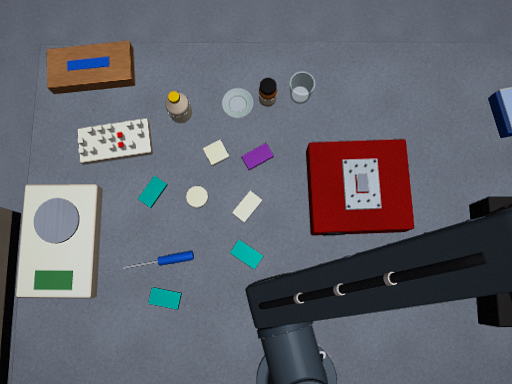

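View pics/scene0.png

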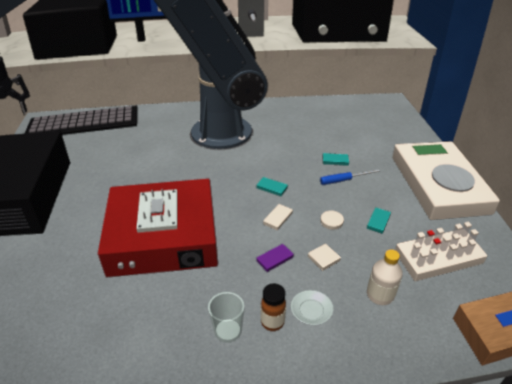

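Candidates (top view): oblong white (247,206), square white (216,152), disc (197,197), purple look-alike (258,156), and turquoise look-alikes (152,191), (247,254) and (165,298). I choose the oblong white one at (247,206). The deck is at (362,183) in the top view.

```bash
cat >> h.py <<'E'
def rects(im,mask,C,z,lo=60):
    out=[]
    for c in cv2.findContours(mask,0,1)[0]:
        if cv2.contourArea(c)<lo: continue
        P=ray(C,c.reshape(-1,2),z)[:,:2]
        (x,y),(w,h),a=cv2.minAreaRect((P*1000).astype(np.float32))
        if w<h: w,h,a=h,w,a+90
        m=cv2.moments(c); out.append(((round(m["m10"]/m["m00"]),round(m["m01"]/m["m00"])),round(x/1000,4),round(y/1000,4),round(w,1),round(h,1),round((a+90)%180-90,1)))
    return out
E
python3 - <<'E'
from h import *
for n,tl,dk in(("top",(225,185,270,225),(335,150,390,215)),("scene",(255,198,300,233),(130,185,185,235))):
    im=cv2.cvtColor(cv2.imread(f"pics/{n}0.png"),cv2.COLOR_BGR2RGB);C=cam(n);i=im.astype(int)
    for (a,b,c,d),z in((tl,.014),(dk,.102)):
        m=((i.min(2)>120)).astype(np.uint8); k=np.zeros_like(m);k[b:d,a:c]=m[b:d,a:c]
        print(n,z,rects(im,k,C,z))
im=cv2.imread("pics/top0.png")[140:240,180:400]
cv2.imwrite("pics/c1.png",cv2.resize(im,None,fx=3.6,fy=3.6,interpolation=cv2.INTER_CUBIC))
E
```

```text
top 0.014 [((247, 206), 0.455, 0.1282, 81.3, 46.3, -38.8)]
top 0.102 [((361, 183), 0.4981, -0.1693, 130.9, 89.9, 2.0)]
scene 0.014 [((277, 215), 0.4556, 0.1293, 132.9, 120.1, -6.1)]
scene 0.102 [((157, 210), 0.5019, -0.1681, 133.7, 89.8, 2.0)]
```

View pics/c1.png

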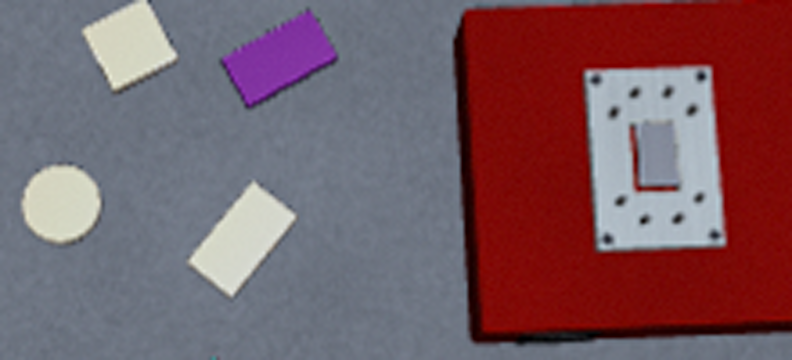

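The close crop confirms it: the oblong white tile is at crop (242,239). The deck with its pins is at (655,158), with the platform centred in it. World estimates: tile (0.455, 0.128) at yaw −38.8°, deck (0.498, −0.169) at yaw 2°.

Call:
{"method": "apply_moves", "body": {
  "plan": [
    [0.0333,-0.0392,0,0,0,0,-1],
    [0.0333,-0.0392,0,0,0,0,-1],
    [0.0333,-0.0392,0,0,0,0,-1],
    [0.0333,-0.0392,0,0,0,0,-1],
    [0.0333,-0.0392,0,0,0,0,-1],
    [0.0333,-0.0392,0,0,0,0,-1],
    [0.0333,-0.0392,0,0,0,0,-1]
  ],
  "force": 30
}}

```text
t: 1.02
tcp_pos: [0.3602, -0.2167, 0.2313]
tool_rot: [0.976, 0.217, 0.0, 0.0]
force: [0.6, -0.6, 0.1]
finger_gap: 0.998
gripper_force: 0.0
```

Call:
{"method": "apply_moves", "body": {
  "plan": [
    [0.0333,-0.0392,0,0,0,0,-1],
    [0.0333,-0.0392,0,0,0,0,-1],
    [0.0333,-0.0392,0,0,0,0,-1],
    [0.0333,-0.0392,0,0,0,0,-1],
    [0.0333,-0.0392,0,0,0,0,-1],
    [0.0333,-0.0392,0,0,0,0,-1],
    [0.0333,-0.0392,0,0,0,0,-1]
  ]
}}

```text
t: 1.9
tcp_pos: [0.4546, 0.1309, 0.2313]
tool_rot: [0.976, 0.218, 0.0, 0.0]
force: [0.5, 0.6, 0.8]
finger_gap: 0.999
gripper_force: 0.0
```

Call:
{"method": "apply_moves", "body": {
  "plan": [
    [0,0,0.014,0,0,0.16,-0.4],
    [0,0,0.014,0,0,0.16,-0.4],
    [0,0,0.014,0,0,0.16,-0.4],
    [0,0,0.014,0,0,0.16,-0.4],
    [0,0,0.014,0,0,0.16,-0.4],
    [0,0,0.014,0,0,0.16,-0.4],
    [0,0,0.014,0,0,0.16,-0.4],
    [0,0,0,0,0,0,-0.4]
  ]
}}

```text
t: 2.9
tcp_pos: [0.4536, 0.1291, 0.1324]
tool_rot: [0.943, -0.333, -0.001, 0.001]
force: [0.8, 0.2, -0.3]
finger_gap: 0.697
gripper_force: 0.0
```

```bash
cat > w.py <<'E'
import sys
from h import *
n,z=sys.argv[1],float(sys.argv[2])
s=sense();im=snapshot("wrist");save(n,im);C=cam("wrist",s);i=im.astype(int)
R=Ro.from_quat(s["tool_rot"]).as_matrix()
print("tcp",s["tcp_pos"].round(4),"xyaw",np.degrees(np.arctan2(R[1,0],R[0,0])).round(2),"z",R[:,2].round(4),"gap",s["finger_gap"],"F",s["force"].round(2),s["t"])
for r in rects(im,(i.min(2)>int(sys.argv[3])).astype(np.uint8),C,z,800):
    d=np.array([r[1],r[2],z])-s["tcp_pos"]; print(r,"in tool",(R.T@d).round(4))
E
python3 w.py w1 .014 140
```

```text
tcp [0.4536 0.1291 0.1324] xyaw -38.93 z [-2.8e-03 -1.0e-04 -1.0e+00] gap 0.6970527674575883 F [ 0.81  0.18 -0.3 ] 2.9
((137, 242), 0.4835, 0.2651, 57.0, 56.0, 81.1) in tool [-0.0619 -0.1249  0.1184]
((255, 181), 0.4557, 0.1277, 76.7, 42.0, -39.0) in tool [ 0.0028 -0.0005  0.1184]
((79, 116), 0.6079, 0.215, 53.8, 53.2, -62.0) in tool [ 0.0663 -0.1641  0.118 ]
```

View pics/w1.png

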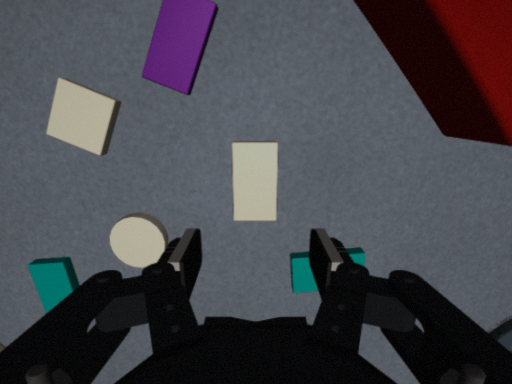

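The wrist view shows the tile centred and aligned at (255,181), 2.5 mm ahead along tool x. I'm descending now.

Call:
{"method": "apply_moves", "body": {
  "plan": [
    [0.0025,-0.0005,0.03,0,0,0,-0.4],
    [0,0,0.03,0,0,0,-0.4],
    [0,0,0.03,0,0,0,-0.4],
    [0,0,0.02,0,0,0,-0.4],
    [0,0,0.01,0,0,0,-0.4],
    [0,0,0.005,0,0,0,-0.4],
    [0,0,0.004,0,0,0,-0.4],
    [0,0,0,0,0,0,-0.4]
  ]
}}

```text
t: 3.95
tcp_pos: [0.457, 0.128, 0.0046]
tool_rot: [0.943, -0.334, 0.0, -0.0]
force: [-0.2, 0.8, -0.5]
finger_gap: 0.699
gripper_force: 0.0
```

Call:
{"method": "apply_moves", "body": {
  "plan": [
    [0,0,0,0,0,0,-0.2],
    [0,0,0,0,0,0,0.0],
    [0,0,0,0,0,0,0.2],
    [0,0,0,0,0,0,0.3],
    [0,0,0,0,0,0,0.3],
    [0,0,0,0,0,0,0.3]
  ],
  "force": 30
}}

```text
t: 4.7
tcp_pos: [0.4569, 0.128, 0.0049]
tool_rot: [0.943, -0.334, 0.0, -0.0]
force: [-0.1, 0.0, 6.2]
finger_gap: 0.509
gripper_force: 29.9
```

```bash
python3 w.py w2 .014 140
```

```text
tcp [0.4569 0.128  0.0049] xyaw -39.02 z [ 9.e-04  0.e+00 -1.e+00] gap 0.5087519078014986 F [-0.1   0.02  6.19] 4.7
((255, 242), 0.4562, 0.128, 76.9, 41.8, -39.0) in tool [-0.0006  0.0004 -0.0091]
```

View pics/w2.png

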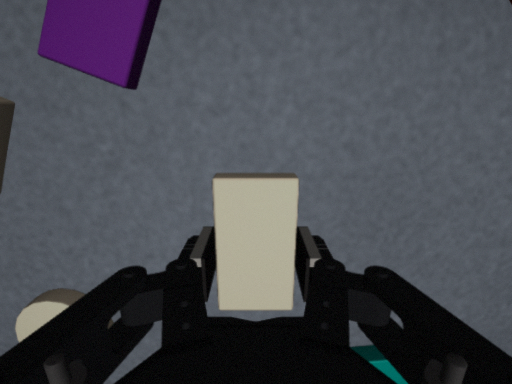

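Gripped and centred: the tile is at (255,242) and the gap of 0.509 is about 43 mm. I'm lifting.

Call:
{"method": "apply_moves", "body": {
  "plan": [
    [0,0,-0.01,0,0,0,0.3],
    [0,0,-0.03,0,0,0,0.3],
    [0,0,-0.04,0,0,0,0.3],
    [0,0,-0.05,0,0,0,0.3],
    [0,0,-0.05,0,0,0,0.3],
    [0,0,0,0,0,0,0.3]
  ],
  "force": 40
}}

```text
t: 5.5
tcp_pos: [0.4591, 0.1281, 0.1881]
tool_rot: [0.943, -0.334, 0.004, -0.002]
force: [-0.3, 0.4, -2.8]
finger_gap: 0.499
gripper_force: 42.0
```

```bash
python3 - <<'E'
from h import *
s=sense();R=Ro.from_quat(s["tool_rot"]).as_matrix()
print(s["tcp_pos"].round(4),s["finger_gap"],s["force"],(R.T@(np.array([.498,-.169,.19])-s["tcp_pos"])).round(4))
E
```

```text
[0.4591 0.1281 0.1881] 0.4987794474318217 [-0.34628479  0.37329363 -2.84934059] [ 0.2173  0.2064 -0.0016]
```

Call:
{"method": "apply_moves", "body": {
  "plan": [
    [0.0323,0.0274,0,0,0,0,0.3],
    [0.0323,0.0274,0,0,0,0,0.3],
    [0.0323,0.0274,0,0,0,0,0.3],
    [0.0323,0.0274,0,0,0,0,0.3],
    [0.0323,0.0274,0,0,0,0,0.3],
    [0,0,0,0,0,0,0.3]
  ]
}}

```text
t: 6.25
tcp_pos: [0.4961, -0.0828, 0.1831]
tool_rot: [0.942, -0.336, -0.0, 0.0]
force: [-0.3, -0.3, -1.6]
finger_gap: 0.497
gripper_force: 42.0
```

Call:
{"method": "apply_moves", "body": {
  "plan": [
    [0,0,0,0,0,-0.143,0.3],
    [0,0,0,0,0,-0.143,0.3],
    [0,0,0,0,0,-0.143,0.3],
    [0,0,0,0,0,-0.143,0.3],
    [0,0,0,0,0,-0.144,0.3],
    [0,0,0,0,0,0,0.3],
    [0,0,0,0,0,0,0.3]
  ]
}}

```text
t: 7.12
tcp_pos: [0.4952, -0.0794, 0.1838]
tool_rot: [1.0, 0.017, -0.001, -0.0]
force: [0.6, 0.3, -0.9]
finger_gap: 0.502
gripper_force: 42.0
```

```bash
python3 w.py w3 .102 110
```

```text
tcp [ 0.4952 -0.0794  0.1838] xyaw 1.91 z [-1.5e-03  8.0e-04 -1.0e+00] gap 0.5024911282195057 F [ 0.6   0.26 -0.9 ] 7.125
((255, 242), 0.4448, -0.0811, 132.9, 73.8, 1.9) in tool [-0.0503  0.0001  0.0818]
((361, 185), 0.4991, -0.1682, 129.7, 89.8, 2.0) in tool [0.0011 0.0889 0.0817]
```

View pics/w3.png

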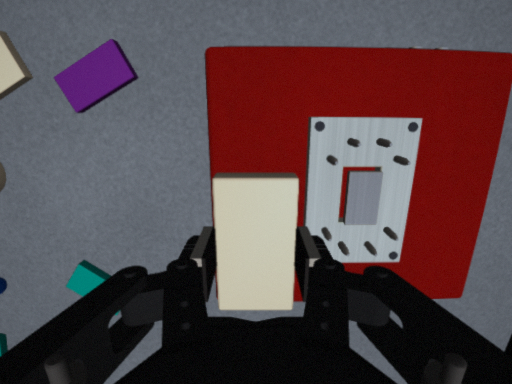

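The deck is fully visible at (361,185) and measures 129.7 x 89.8 mm, so the height is right. The centre is (0.4991, −0.1682) at yaw 2.0°. The tile is still at (255,242) in the grip. I'm moving above the seat.

Call:
{"method": "apply_moves", "body": {
  "plan": [
    [0.0017,0.0295,0,0,0,0,0.3],
    [0,0.0295,0,0,0,0,0.3],
    [0,0.0295,0,0,0,0,0.3],
    [0,0,0.02,0,0,0,0.3],
    [0,0,0.02,0,0,0,0.3],
    [0,0,0,0,0,0,0.3],
    [0,0,0,0,0,0,0.3],
    [0,0,0,0,0,0,0.3]
  ]
}}

```text
t: 8.18
tcp_pos: [0.5012, -0.1688, 0.1452]
tool_rot: [1.0, 0.017, 0.001, 0.0]
force: [0.5, 0.6, -1.3]
finger_gap: 0.493
gripper_force: 42.0
```

```bash
python3 - <<'E'
from h import *
s=sense();R=Ro.from_quat(s["tool_rot"]).as_matrix()
print(s["tcp_pos"].round(4),s["finger_gap"],s["force"],R[:,2].round(4),np.degrees(np.arctan2(R[1,0],R[0,0])),(R.T@(np.array([.4997,-.1682,.117])-s["tcp_pos"])).round(4))
save("w4",snapshot("wrist"))
E
```

```text
[ 0.5012 -0.1688  0.1452] 0.49299813535890347 [ 0.53748072  0.5530103  -1.32790406] [ 1.6e-03 -9.0e-04 -1.0e+00] 1.9927415108677156 [-0.0016 -0.0006  0.0282]
```

View pics/w4.png

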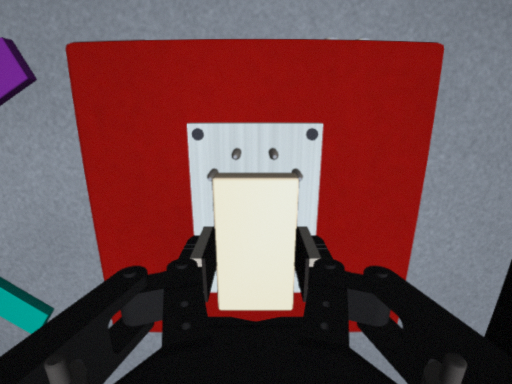

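Laterally it is centred between the pins at (236,154) and (274,154), with the tile centre at column 255. I'm descending with a small x correction.

Call:
{"method": "apply_moves", "body": {
  "plan": [
    [-0.001,-0.0003,0.007,0,0,0,0.3],
    [0,0,0.007,0,0,0,0.3],
    [0,0,0.006,0,0,0,0.3],
    [0,0,0.004,0,0,0,0.3],
    [0,0,0,0,0,0,0.3],
    [0,0,0,0,0,0,0.3]
  ]
}}

```text
t: 8.98
tcp_pos: [0.4998, -0.1684, 0.1203]
tool_rot: [1.0, 0.017, 0.0, 0.0]
force: [0.4, -0.1, -1.9]
finger_gap: 0.504
gripper_force: 42.0
```

Call:
{"method": "apply_moves", "body": {
  "plan": [
    [0,0,0.002,0,0,0,0.3],
    [0,0,0,0,0,0,0.3]
  ]
}}

```text
t: 9.22
tcp_pos: [0.4996, -0.1683, 0.1183]
tool_rot: [1.0, 0.017, 0.0, 0.0]
force: [-0.2, 0.5, -1.4]
finger_gap: 0.494
gripper_force: 42.0
```

Call:
{"method": "apply_moves", "body": {
  "plan": [
    [0,0,0.001,0,0,0,0.3],
    [0,0,0,0,0,0,0.3]
  ]
}}

```text
t: 9.48
tcp_pos: [0.4996, -0.1683, 0.1173]
tool_rot: [1.0, 0.017, -0.0, -0.0]
force: [0.4, 1.0, -1.2]
finger_gap: 0.5
gripper_force: 42.0
```

Call:
{"method": "apply_moves", "body": {
  "plan": [
    [0,0,0.001,0,0,0,0.3],
    [0,0,0,0,0,0,0.3]
  ]
}}

```text
t: 9.72
tcp_pos: [0.4997, -0.1683, 0.1166]
tool_rot: [1.0, 0.017, 0.0, 0.0]
force: [-1.9, 1.1, 1.8]
finger_gap: 0.5
gripper_force: 42.4
```

Call:
{"method": "apply_moves", "body": {
  "plan": [
    [0,0,0.001,0,0,0,0.3],
    [0,0,0,0,0,0,0.3]
  ]
}}

```text
t: 9.98
tcp_pos: [0.4997, -0.1683, 0.1155]
tool_rot: [1.0, 0.017, 0.0, 0.0]
force: [-1.2, 0.3, 3.0]
finger_gap: 0.501
gripper_force: 42.4
```

The force went from −1.2 to +3 N, so the tile is on the platform. I'm releasing slowly.

Call:
{"method": "apply_moves", "body": {
  "plan": [
    [0,0,0,0,0,0,-0.05],
    [0,0,0,0,0,0,-0.1],
    [0,0,0,0,0,0,-0.2],
    [0,0,0,0,0,0,-0.3],
    [0,0,0,0,0,0,-0.3],
    [0,0,0,0,0,0,-0.3],
    [0,0,0,0,0,0,-0.3]
  ],
  "force": 20
}}

```text
t: 10.85
tcp_pos: [0.4996, -0.1683, 0.1153]
tool_rot: [1.0, 0.017, 0.0, 0.0]
force: [-0.7, -0.1, 0.5]
finger_gap: 0.648
gripper_force: 0.0
```

Call:
{"method": "apply_moves", "body": {
  "plan": [
    [0,0,-0.01,0,0,0,-0.3],
    [0,0,-0.02,0,0,0,-0.3],
    [0,0,-0.03,0,0,0,-0.3],
    [0,0,-0.03,0,0,0,-0.3],
    [0,0,0,0,0,0,0.5],
    [0,0,0,0,0,0,1],
    [0,0,0,0,0,0,1],
    [0,0,0,0,0,0,1]
  ]
}}

```text
t: 11.85
tcp_pos: [0.4991, -0.1681, 0.2044]
tool_rot: [1.0, 0.017, -0.001, -0.001]
force: [0.4, -0.3, -0.2]
finger_gap: 0.001
gripper_force: 0.0
```

```bash
python3 w.py w5 .126 165
```

```text
tcp [ 0.4991 -0.1681  0.2044] xyaw 1.99 z [-0.0018  0.0011 -1.    ] gap 0.000704264668947681 F [ 0.42 -0.31 -0.24] 11.85
((256, 177), 0.5064, -0.1682, 115.0, 80.2, 1.9) in tool [0.0074 0.0005 0.0783]
```

View pics/w5.png

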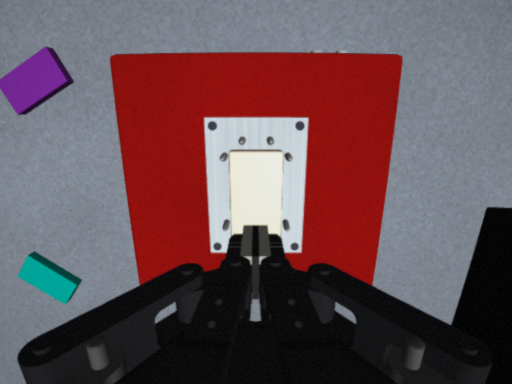

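The tile lies between the pins at about (256,193), square with the deck. I'll check its centre by its warm colour.

```bash
python3 - <<'E'
from h import *
im=cv2.cvtColor(cv2.imread("pics/w5.png"),cv2.COLOR_BGR2RGB);i=im.astype(int);C=cam("wrist")
m=((i[...,0]-i[...,2]>10)&(i[...,1]>130)).astype(np.uint8)
print(rects(im,m,C,.126,800)); 
m2=(i.min(2)>110).astype(np.uint8); print(rects(im,m2,C,.102,800))
E
```

```text
[((252, 195), 0.5015, -0.1684, 73.6, 43.2, 1.9)]
[((256, 177), 0.4995, -0.1686, 129.6, 90.4, 1.9), ((245, 139), 0.4867, -0.1057, 615.9, 393.8, -77.1)]
```

The tile is within about 1.5 mm of the centre. With the fingers shut I'm now going down to press.

Call:
{"method": "apply_moves", "body": {
  "plan": [
    [0,0,0.025,0,0,0,1],
    [0,0,0.025,0,0,0,1],
    [0,0,0.016,0,0,0,1],
    [0,0,0.007,0,0,0,1],
    [0,0,0,0,0,0,1],
    [0,0,0,0,0,0,1]
  ]
}}

```text
t: 12.65
tcp_pos: [0.5001, -0.1686, 0.1329]
tool_rot: [1.0, 0.017, 0.001, 0.0]
force: [0.1, -1.0, -0.6]
finger_gap: 0.0
gripper_force: 0.0
```

Call:
{"method": "apply_moves", "body": {
  "plan": [
    [0,0,0.002,0,0,0,1],
    [0,0,0.001,0,0,0,1],
    [0,0,0.001,0,0,0,1],
    [0,0,0,0,0,0,1]
  ]
}}

```text
t: 13.15
tcp_pos: [0.4996, -0.1683, 0.1283]
tool_rot: [1.0, 0.017, -0.0, -0.0]
force: [-0.8, 0.0, 0.4]
finger_gap: -0.002
gripper_force: 0.0
```

Call:
{"method": "apply_moves", "body": {
  "plan": [
    [0,0,0.001,0,0,0,1],
    [0,0,0.001,0,0,0,1],
    [0,0,0.001,0,0,0,1],
    [0,0,0.001,0,0,0,1],
    [0,0,0,0,0,0,1]
  ]
}}

```text
t: 13.78
tcp_pos: [0.4997, -0.1683, 0.1244]
tool_rot: [1.0, 0.017, 0.0, 0.0]
force: [-1.5, -0.2, 2.9]
finger_gap: 0.001
gripper_force: 1.4
```

Call:
{"method": "apply_moves", "body": {
  "plan": [
    [0,0,0.001,0,0,0,1],
    [0,0,0.001,0,0,0,1],
    [0,0,0.001,0,0,0,1],
    [0,0,0.001,0,0,0,1],
    [0,0,0,0,0,0,1]
  ]
}}

```text
t: 14.4
tcp_pos: [0.4997, -0.1683, 0.1203]
tool_rot: [1.0, 0.017, 0.0, 0.0]
force: [-1.4, 0.6, 4.4]
finger_gap: 0.0
gripper_force: 2.3
```

Call:
{"method": "apply_moves", "body": {
  "plan": [
    [0,0,0.001,0,0,0,1],
    [0,0,0.001,0,0,0,1],
    [0,0,0.001,0,0,0,1],
    [0,0,0,0,0,0,1]
  ]
}}

```text
t: 14.9
tcp_pos: [0.4997, -0.1683, 0.1174]
tool_rot: [1.0, 0.017, 0.0, 0.0]
force: [-1.1, 0.3, 5.8]
finger_gap: -0.002
gripper_force: 2.9
```

Call:
{"method": "apply_moves", "body": {
  "plan": [
    [0,0,0.0005,0,0,0,1],
    [0,0,0.0005,0,0,0,1],
    [0,0,0,0,0,0,1]
  ]
}}

```text
t: 15.28
tcp_pos: [0.4997, -0.1683, 0.1164]
tool_rot: [1.0, 0.017, 0.0, 0.0]
force: [-1.4, 1.0, 6.1]
finger_gap: -0.001
gripper_force: 3.0
```

Call:
{"method": "apply_moves", "body": {
  "plan": [
    [0,0,0.0005,0,0,0,1],
    [0,0,0,0,0,0,1],
    [0,0,0,0,0,0,1]
  ]
}}

```text
t: 15.65
tcp_pos: [0.4997, -0.1683, 0.1161]
tool_rot: [1.0, 0.017, 0.0, 0.0]
force: [-1.6, -0.1, 7.4]
finger_gap: 0.002
gripper_force: 3.4
```

Call:
{"method": "apply_moves", "body": {
  "plan": [
    [0,0,0.0003,0,0,0,1],
    [0,0,0,0,0,0,1],
    [0,0,0,0,0,0,1]
  ]
}}

```text
t: 16.02
tcp_pos: [0.4997, -0.1683, 0.1161]
tool_rot: [1.0, 0.017, 0.0, 0.0]
force: [-1.7, 0.8, 8.7]
finger_gap: -0.001
gripper_force: 4.4
```

The TCP has stopped at 0.1161 (flush is 0.116) and the force is rising, so the tile is on the deck. I'm adding push in small steps.

Call:
{"method": "apply_moves", "body": {
  "plan": [
    [0,0,0.0005,0,0,0,1],
    [0,0,0,0,0,0,1],
    [0,0,0,0,0,0,1]
  ]
}}

```text
t: 16.4
tcp_pos: [0.4997, -0.1683, 0.116]
tool_rot: [1.0, 0.017, 0.0, 0.0]
force: [-2.6, 1.5, 12.4]
finger_gap: 0.001
gripper_force: 6.1
```

Call:
{"method": "apply_moves", "body": {
  "plan": [
    [0,0,0.0005,0,0,0,1],
    [0,0,0,0,0,0,1],
    [0,0,0,0,0,0,1]
  ]
}}

```text
t: 16.77
tcp_pos: [0.4997, -0.1683, 0.116]
tool_rot: [1.0, 0.017, 0.0, 0.0]
force: [-3.4, 1.7, 15.2]
finger_gap: 0.003
gripper_force: 7.8
```

Call:
{"method": "apply_moves", "body": {
  "plan": [
    [0,0,0,0,0,0,1],
    [0,0,0,0,0,0,1],
    [0,0,0,0,0,0,1],
    [0,0,0,0,0,0,1]
  ]
}}

```text
t: 17.27
tcp_pos: [0.4997, -0.1684, 0.116]
tool_rot: [1.0, 0.018, 0.0, 0.0]
force: [-4.4, 1.5, 15.3]
finger_gap: -0.001
gripper_force: 7.8
```

```bash
python3 w.py w6 .116 165
```

```text
tcp [ 0.4997 -0.1684  0.116 ] xyaw 2.01 z [ 6.e-04 -5.e-04 -1.e+00] gap -0.0007948633288473235 F [-4.41  1.51 15.33] 17.275
((255, 186), 0.5222, -0.1677, 84.3, 81.3, 1.9) in tool [0.0225 0.0001 0.    ]
```

View pics/w6.png

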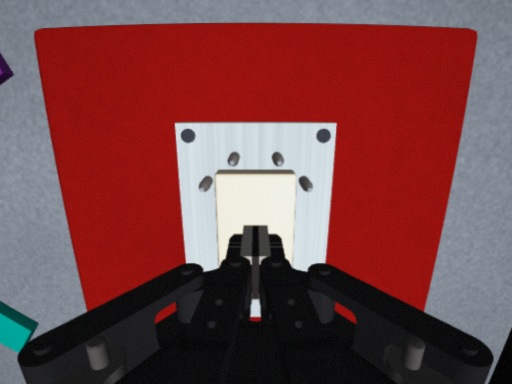

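The tile sits square and centred between the pins: edges at columns 217 and 295, far edge at row 171. The fingertips press it at 15 N at the flush height. I'm handing in.

```bash
python3 -c "
from station import *
print(sign_off())"
```

```text
the job is handed in; nothing more can be done
None
```

I handed the job in with the tile let go on the platform, then pressed flush on the deck between the pins and still held there at about 15 N; the sign-off gave no verdict.

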